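# Find the key that opens the standards box

### The job

Unlock the grey lock box for the reference standards: try the unmarked keys from the white stand in its lid lock, one at a time, pushed fully home and turned clockwise without force, and put each key that does not turn back in the stand before taking the next. When one turns the lock all the way to its stop, leave the lock open, draw that key out and lower it tip first into the steel beaker without dropping it, so that it is known as the right one; it must not go back in the stand. Leave everything else on the bench where it is, the beaker upright.

Things in the scene. Friction and masses are not known exactly. Their poses are not given: they have to be found in the camera images.
- chest: grey steel lock box, 184 x 244 mm, 100 tall, fixed, lock in its lid. Origin: centre of its underside. Out of sight in the lock is a steel ward whose height differs at every start: a key whose notch is at that height turns the plug easily (0.1 N m); any other goes in just as well but comes up against the ward after 0.1 to 0.2 rad (0.3 N m is a clear sign; over 1 N m forces it). Just one of the three keys opens it, not always the same
- lock (a point): on the vertical axis of the lid lock, at the face of its round metal plug (48 mm across, 106 mm above the bench); axes of the box. The plug's slot, 31 x 8.4 mm, takes a blade straight down; it reaches 21.5 mm from the axis on the bit side, 9.5 on the other. A key is home, and can turn, only when its collar lies on the face: bow centre 40 mm above this point. A handle 16 mm high lies 70 mm behind
- latch (a joint): turn of the lock plug, rad: 0 locked, 1.22 open, at its stop; grows clockwise seen from above. The slot's bit side points along the box's +y turned clockwise by this angle. Stays where it is left. About 0.1 rad of play between key and slot. A key goes in or out only within about 0.12 rad of either end
- stand: white plastic key stand, 60 x 220 mm, 72 tall, fixed. Origin: centre of its underside; y along its length. Three pockets 11 x 33 mm; the key axes stand at x = 0, y = -66, 0, +66 mm, bit towards the stand's +y (a pocket runs from 10.5 mm before the key axis to 22.5 past it). A key at home is upright, collar on the stand's top, bow centre 112 mm above the bench
- key_a_bow (a point): steel key, 118 mm, 180 g, upright in the stand. This point: centre of its black bow (40 wide along x, 12 thick along y, 40 tall; grip the 12), on the key axis; z: from tip to bow; x: side of the bit. 40 mm lower: underside of the collar (32 across, 6 thick). Below it a blade 58 long, 6 thick, from x = -8 to 20 mm; its notch is 31 to 41 mm below the collar
- key_a_tip (a point): tip of the blade of key_a, on the key axis, 98 mm below the bow centre; the last 5 mm are thinned to 4 x 24 mm
- key_b_bow (a point): steel key, 118 mm, 180 g, upright in the stand. This point: centre of its black bow (40 wide along x, 12 thick along y, 40 tall; grip the 12), on the key axis; z: from tip to bow; x: side of the bit. 40 mm lower: underside of the collar (32 across, 6 thick). Below it a blade 58 long, 6 thick, from x = -8 to 20 mm; its notch is 22 to 32 mm below the collar
- key_b_tip (a point): tip of the blade of key_b, on the key axis, 98 mm below the bow centre; the last 5 mm are thinned to 4 x 24 mm
- key_c_bow (a point): steel key, 118 mm, 180 g, upright in the stand. This point: centre of its black bow (40 wide along x, 12 thick along y, 40 tall; grip the 12), on the key axis; z: from tip to bow; x: side of the bit. 40 mm lower: underside of the collar (32 across, 6 thick). Below it a blade 58 long, 6 thick, from x = -8 to 20 mm; its notch is 40 to 50 mm below the collar
- key_c_tip (a point): tip of the blade of key_c, on the key axis, 98 mm below the bow centre; the last 5 mm are thinned to 4 x 24 mm
- beaker_mid (a point): empty low steel beaker, 62 mm outside (66 at the lip), 57 mm inside, 60 tall, floor 4 mm thick, about 250 g, loose. This point: on its axis half-way up (30 mm above its underside)
- amber: bystander, leave alone: brown glass bottle with blue cap, 72 mm across, 140 tall; origin on its underside
- flask: bystander, leave alone: clear glass bottle with blue cap, 76 mm across, 130 tall; origin on its underside
- jar: bystander, leave alone: white plastic jar, 60 mm across, 75 tall; origin on its underside
- tipbox: bystander, leave alone: clear plastic box, 90 x 120 mm, 50 tall; origin on its underside
- spanner: bystander, leave alone: steel spanner, 150 mm long, lying flat; origin on its underside
- spatula: bystander, leave alone: double-ended steel spatula, 190 mm long, lying flat; origin on its underside
- cartridges: bystander, leave alone: white cartridge tray, 100 x 70 mm, with six steel cartridges, 53 tall; origin on its underside
Mind the look-alikes: they are no part of the job. Leave any blue or yellow look-alike of the part that bears key_b_bow alone.

How it is judged:
On the way:
1. a key, fully home in the lock, has turned it to its open stop (value of joint latch above 1.1 rad and ((horizontal distance between key_a_bow and lock below 0.01 m and z of key_a_bow in the frame of lock below 0.046 m and angle between key_a_bow's own z axis and vertical below 0.2 rad) or (horizontal distance between key_b_bow and lock below 0.01 m and z of key_b_bow in the frame of lock below 0.046 m and angle between key_b_bow's own z axis and vertical below 0.2 rad) or (horizontal distance between key_c_bow and lock below 0.01 m and z of key_c_bow in the frame of lock below 0.046 m and angle between key_c_bow's own z axis and vertical below 0.2 rad))), for 0.2 s.
At the end, for the whole second after the job is handed in: lock open (latch beyond 1.1 rad); the tip of the key that opened it is inside the beaker, within 32 mm of its axis and at most 40 mm above its underside; the other two keys seated upright in the stand (within 8 mm, 0.2 rad); all keys at rest; beaker upright within 0.1 rad (value of joint latch above 1.1 rad and (((horizontal distance between key_a_tip and beaker_mid below 0.032 m and z of key_a_tip in the frame of beaker_mid below 0.01 m) and (x of key_b_bow in the frame of stand between -0.015 and 0.015 m and y of key_b_bow in the frame of stand between -0.09 and 0.09 m and z of key_b_bow in the frame of stand below 0.12 m and angle between key_b_bow's own z axis and vertical below 0.2 rad) and (x of key_c_bow in the frame of stand between -0.015 and 0.015 m and y of key_c_bow in the frame of stand between -0.09 and 0.09 m and z of key_c_bow in the frame of stand below 0.12 m and angle between key_c_bow's own z axis and vertical below 0.2 rad)) or ((horizontal distance between key_b_tip and beaker_mid below 0.032 m and z of key_b_tip in the frame of beaker_mid below 0.01 m) and (x of key_a_bow in the frame of stand between -0.015 and 0.015 m and y of key_a_bow in the frame of stand between -0.09 and 0.09 m and z of key_a_bow in the frame of stand below 0.12 m and angle between key_a_bow's own z axis and vertical below 0.2 rad) and (x of key_c_bow in the frame of stand between -0.015 and 0.015 m and y of key_c_bow in the frame of stand between -0.09 and 0.09 m and z of key_c_bow in the frame of stand below 0.12 m and angle between key_c_bow's own z axis and vertical below 0.2 rad)) or ((horizontal distance between key_c_tip and beaker_mid below 0.032 m and z of key_c_tip in the frame of beaker_mid below 0.01 m) and (x of key_a_bow in the frame of stand between -0.015 and 0.015 m and y of key_a_bow in the frame of stand between -0.09 and 0.09 m and z of key_a_bow in the frame of stand below 0.12 m and angle between key_a_bow's own z axis and vertical below 0.2 rad) and (x of key_b_bow in the frame of stand between -0.015 and 0.015 m and y of key_b_bow in the frame of stand between -0.09 and 0.09 m and z of key_b_bow in the frame of stand below 0.12 m and angle between key_b_bow's own z axis and vertical below 0.2 rad))) and linear speed of each of key_a, key_b, key_c below 0.03 m/s and angle between beaker_mid's own z axis and vertical below 0.1 rad); the robot touches nothing.
It fails at once if a key is forced in the lock: more than 80 N between a key and the lock box (contact force between any of key_a, key_b, key_c and chest above 80 N).
It fails at once if two keys are out of the stand at once ((not (x of key_b_bow in the frame of stand between -0.015 and 0.015 m and y of key_b_bow in the frame of stand between -0.09 and 0.09 m and z of key_b_bow in the frame of stand below 0.12 m and angle between key_b_bow's own z axis and vertical below 0.2 rad) and not (x of key_c_bow in the frame of stand between -0.015 and 0.015 m and y of key_c_bow in the frame of stand between -0.09 and 0.09 m and z of key_c_bow in the frame of stand below 0.12 m and angle between key_c_bow's own z axis and vertical below 0.2 rad)) or (not (x of key_a_bow in the frame of stand between -0.015 and 0.015 m and y of key_a_bow in the frame of stand between -0.09 and 0.09 m and z of key_a_bow in the frame of stand below 0.12 m and angle between key_a_bow's own z axis and vertical below 0.2 rad) and not (x of key_c_bow in the frame of stand between -0.015 and 0.015 m and y of key_c_bow in the frame of stand between -0.09 and 0.09 m and z of key_c_bow in the frame of stand below 0.12 m and angle between key_c_bow's own z axis and vertical below 0.2 rad)) or (not (x of key_a_bow in the frame of stand between -0.015 and 0.015 m and y of key_a_bow in the frame of stand between -0.09 and 0.09 m and z of key_a_bow in the frame of stand below 0.12 m and angle between key_a_bow's own z axis and vertical below 0.2 rad) and not (x of key_b_bow in the frame of stand between -0.015 and 0.015 m and y of key_b_bow in the frame of stand between -0.09 and 0.09 m and z of key_b_bow in the frame of stand below 0.12 m and angle between key_b_bow's own z axis and vertical below 0.2 rad))).
It fails at once if after the lock has been opened (latch beyond 1.1 rad), the key is put back in the stand with the others (value of joint latch above 1.1 rad and (x of key_a_bow in the frame of stand between -0.015 and 0.015 m and y of key_a_bow in the frame of stand between -0.09 and 0.09 m and z of key_a_bow in the frame of stand below 0.12 m and angle between key_a_bow's own z axis and vertical below 0.2 rad) and (x of key_b_bow in the frame of stand between -0.015 and 0.015 m and y of key_b_bow in the frame of stand between -0.09 and 0.09 m and z of key_b_bow in the frame of stand below 0.12 m and angle between key_b_bow's own z axis and vertical below 0.2 rad) and (x of key_c_bow in the frame of stand between -0.015 and 0.015 m and y of key_c_bow in the frame of stand between -0.09 and 0.09 m and z of key_c_bow in the frame of stand below 0.12 m and angle between key_c_bow's own z axis and vertical below 0.2 rad)).
It fails at once if a key falls into the beaker (faster than 0.8 m/s there) ((horizontal distance between key_a_tip and beaker_mid below 0.032 m and z of key_a_tip in the frame of beaker_mid below 0.03 m and linear speed of key_a above 0.8 m/s) or (horizontal distance between key_b_tip and beaker_mid below 0.032 m and z of key_b_tip in the frame of beaker_mid below 0.03 m and linear speed of key_b above 0.8 m/s) or (horizontal distance between key_c_tip and beaker_mid below 0.032 m and z of key_c_tip in the frame of beaker_mid below 0.03 m and linear speed of key_c above 0.8 m/s)).
It fails at once if a bystander is moved by more than 40 mm (distance of any of amber, flask, jar, tipbox, spanner, spatula, cartridges from where it was at the start of the episode above 0.04 m).
It also fails if it takes over 72 s, if anything falls off the work surface, if the arm or the gripper's body presses on something with over 40 N, if the wrist force passes 120 N, or if a joint passes its speed limit or range.

### The arm

A 7-joint arm with a two-finger parallel gripper is mounted at the origin on the work surface. World frame = base frame: x ahead of the robot, y to its left, z up, the work surface at z = 0. Lengths are in m, angles in rad, forces in N, time in s.
With the tool pointing down it reaches from about 0.4 to 0.85 m from the base axis. Payload 10.4 kg.
Tool frame: the origin (TCP) lies on the mounting face of the last link; the fingertips stand 173 mm ahead of it and the grasp point (between the pads) lies 155 mm ahead of it (manip.tip_extent is the distance from the TCP to the fingertips, in m); z points along the fingers, y is the line along which they close (so a half turn about z gives the same grasp; the last joint's range is limited). The gripper opens to 85 mm and grips with 20 to 120 N. Pads are 22 mm wide; open, the fingers measure 114 mm over their backs; the gripper's body (76 mm by 85 mm) begins 54 mm behind the grasp point. The pads swing forward as they close: fully open they stand 13 mm farther back than shut.
Start: joints at [-0.023, 0.332, -0.065, 1.46, 0.022, 1.35, -0.088], TCP at [0.625, 0, 0.405] pointing down, gripper open.
Joint ranges: [-2.6, 2.6], [-0.5, 2.12], [-1.47, 1.34], [0.16, 2.42], [-1.27, 4.41], [0.06, 2.06], [-2.6, 2.6]. Speed limits (rad/s): [2.22, 2.22, 2.79, 2.79, 3.14, 3.14, 3.14].

### API

Orientations are given as a unit quaternion [x, y, z, w].
In Python, from workcell import manip gives the robot as it stands.
- The arm moves only by the tool move_arm, never from a script. Its argument "plan" is one flat list of numbers, 7 for each row, row after row: the turn, a rotation vector about the tool's x, y, z in rad, then the shift along the tool's x, y, z in m, then the finger opening in m, from 0 to 0.0854. In form: [ax, ay, az, dx, dy, dz, gripper, ax, ay, az, dx, dy, dz, gripper, ...]. A call has 1 to 12 rows; each row is the pose to reach, as a shift and turn from the pose commanded when the call began, along the tool's axes at that moment; what a row does not reach only later rows make up. A row lasts 1/8 s, in which the tool goes at most 62.5 mm and 10.7 degrees, less where a joint would pass 70% of its speed; a pose out of reach is approached as far as the arm can. A call with a gripper value outside its range is refused whole. The fingers move at their own pace and stop on an object; "squeeze" is the grip in N (left out, the last holds). Time passes only in rows, so rows that repeat a pose let the fingers close. It gives the time, the measured TCP pose, the force, the opening and the grip force at its end, in the units of the state.
- manip.get_obs(): the state, without advancing time (a new reading comes with each control period).
- manip.camera(name): name is "scene" or "side" or "wrist"; returns a dict with "color" (420x560x3 uint8, red, green, blue), "fx", "fy", "cx", "cy" (pixels), "cam_to_world" (4x4, takes a point from camera to world coordinates); the wrist camera has in their place "mount" (4x4, takes a point from camera to tool coordinates, whose origin is the TCP and whose axes are the flange's). Camera axes: x right, y down, z forward; pixel columns grow to the right and rows downward; lengths in m; the calibration is good to about 2 mm. A picture is of the moment at which its call begins: read the wrist's pose just before it. There is no depth.
- manip.hand_in(): hands the job in; it is judged then, once.
Trained networks look in a picture, given as the dict that the camera call returned (one of the last four; its "shot" number tells which), for a name from the list of things; names that differ only in an ending like _2 or _b are one class to them, and where a whole thing is asked for, a point or a joint stands for the part that bears it (a point fixed in the world has none). Each returns a list of dicts, best first, with "conf" (0 to 1); they miss things now and then, are a little off and sometimes report something else, mostly with a low value. They report only what shows in the picture. A call takes as long as a camera call. They do not tell look-alikes from the thing itself.
- manip.look_for(picture, label): "position" ([x, y, z] in m, in the coordinates of the camera as it stood for that picture, good to about 4 mm: the middle of the surface that is visible of it).
- manip.silhouettes(picture, label): "pixels" (420x560 bool, what is visible of it).
- manip.tip_of(picture, label): "position" ([x, y, z] in m, in the coordinates of the camera as it stood for that picture, good to about 4 mm: a listed point, or the origin of a listed thing).
The state is a dict: "clock": time; "joint_pos": joint angles; "joint_velocities": joint speeds; "tau": joint torques, N m; "position": TCP position; "ee_rot": TCP orientation; "ft_force": force on the tool from outside, world axes, zero at the start; "torque": the same for the moment, N m; "grip_width": opening from 0.0 (shut) to 1.0 (fully open); "grasp_force": force on a finger pad.
Only numpy, scipy, OpenCV 4.12 (cv2) and the standard library are available. Lean on these libraries where they do the work, as an engineer would, in place of code of your own. Each camera call takes 0.05 s, during which the arm holds its last target. There are 200 camera calls.

## Working session

There is one attempt and no reset: what is moved stays moved. The work goes in short steps, Python scripts to look and compute and a tool call to move; the robot and the scene stay as the last step left them, time stands still between calls to the robot, and variables do not carry over. Pictures are saved under pics/ and viewed, at most 12 in all, crops included, and the job is handed in when it is done.

Besides the shell and the picture viewer there is one more tool, called after "Call:" by a JSON object that holds its "fn" and its "kwargs", one argument or row to a line. move_arm: Moves the arm, as the interface text tells. Its arguments: {"type":"object","properties":{"plan":{"type":"array","items":{"type":"number"}},"squeeze":{"type":"number"}},"required":["plan"]}

```bash
mkdir -p pics; ls
cat > h.py <<'E'
import numpy as np, cv2
from scipy.spatial.transform import Rotation as R
from workcell import manip
def shot(name,save=None):
    o=manip.get_obs(); p=manip.camera(name)
    if name=="wrist":
        T=np.eye(4);T[:3,:3]=R.from_quat(o["ee_rot"]).as_matrix();T[:3,3]=o["position"]
        p["W"]=T@np.array(p["mount"])
    else: p["W"]=np.array(p["cam_to_world"])
    if save: cv2.imwrite("pics/"+save,cv2.cvtColor(p["color"],cv2.COLOR_RGB2BGR))
    return p
def w(p,pos): return (p["W"]@np.r_[pos,1])[:3]
def px(p,pt):
    c=np.linalg.inv(p["W"])@np.r_[pt,1]; return [round(p["fx"]*c[0]/c[2]+p["cx"]),round(p["fy"]*c[1]/c[2]+p["cy"])]
def find(p,l,f="tip_of",n=4,mc=0.2):
    for d in getattr(manip,f)(p,l)[:n]:
        if d["conf"]>mc:
            q=w(p,d["position"]); print(f,l,round(d["conf"],2),np.round(q,4),px(p,q))
def onplane(p,u,v,z):
    d=p["W"][:3,:3]@np.array([(u-p["cx"])/p["fx"],(v-p["cy"])/p["fy"],1]);o=p["W"][:3,3]
    return o+d*(z-o[2])/d[2]
E
python3 - <<'E'
from h import *
for c in ("scene","side","wrist"):
    p=shot(c,c+"0.png"); print(c,np.round(p["W"],2).tolist())
    for l in ("lock","chest","stand","key_b_bow","beaker_mid"): find(p,l)
E
```

```text
pics
scene [[0.84, 0.38, -0.4, 0.98], [0.55, -0.6, 0.58, -0.7], [-0.02, -0.7, -0.71, 0.93], [0.0, 0.0, 0.0, 1.0]]
tip_of lock 0.59 [ 0.5526 -0.0037  0.107 ] [299, 213]
tip_of chest 0.85 [ 5.878e-01  2.900e-03 -1.000e-04] [312, 247]
tip_of stand 0.86 [ 0.4701 -0.301  -0.0021] [196, 315]
tip_of stand 0.74 [ 0.3908 -0.0227  0.0033] [242, 222]
tip_of key_b_bow 0.85 [ 0.5929 -0.3735  0.1005] [213, 342]
tip_of key_b_bow 0.84 [ 0.4814 -0.2355  0.1089] [212, 266]
tip_of key_b_bow 0.59 [ 0.5798 -0.2715  0.0957] [240, 302]
tip_of key_b_bow 0.57 [ 0.5812 -0.1866  0.1012] [265, 272]
tip_of beaker_mid 0.44 [0.4796 0.332  0.0319] [339, 152]
side [[0.83, -0.3, 0.46, 0.11], [-0.55, -0.48, 0.69, -0.66], [0.02, -0.83, -0.56, 0.6], [0.0, 0.0, 0.0, 1.0]]
tip_of lock 0.77 [ 0.5467 -0.0091  0.1092] [282, 202]
tip_of chest 0.72 [ 0.5864 -0.0012  0.0026] [293, 233]
tip_of chest 0.44 [ 0.7149 -0.2866 -0.0026] [422, 285]
tip_of stand 0.69 [ 0.4728 -0.3027  0.0031] [338, 339]
tip_of stand 0.4 [ 0.5882 -0.0028  0.0044] [294, 233]
tip_of key_b_bow 0.95 [ 0.5866 -0.3742  0.0949] [423, 302]
tip_of key_b_bow 0.88 [ 0.5803 -0.1915  0.0997] [348, 244]
tip_of key_b_bow 0.8 [ 0.5832 -0.2743  0.1029] [380, 266]
tip_of key_b_bow 0.7 [ 0.4804 -0.2361  0.1092] [322, 271]
tip_of beaker_mid 0.57 [0.4769 0.3294 0.0304] [194, 178]
wrist [[1.0, 0.0, -0.0, 0.62], [0.0, -0.95, -0.32, 0.08], [-0.0, 0.32, -0.95, 0.37], [0.0, 0.0, 0.0, 1.0]]
tip_of lock 0.8 [ 0.5467 -0.0047  0.1086] [180, 211]
tip_of stand 0.85 [ 0.4703 -0.3024  0.002 ] [164, 393]
tip_of key_b_bow 0.88 [ 0.5765 -0.1905  0.0986] [228, 383]
tip_of key_b_bow 0.43 [ 0.7146 -0.2889  0.0032] [342, 386]
```

View pics/scene0.png

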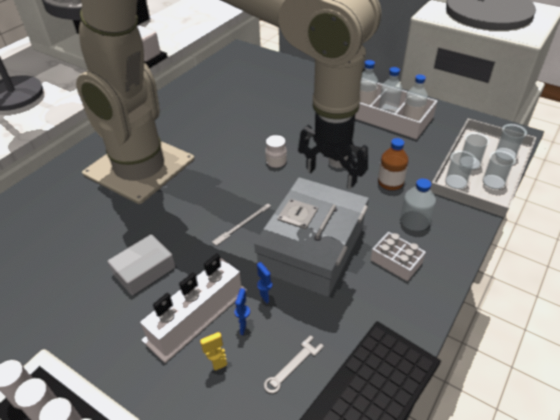

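View pics/side0.png

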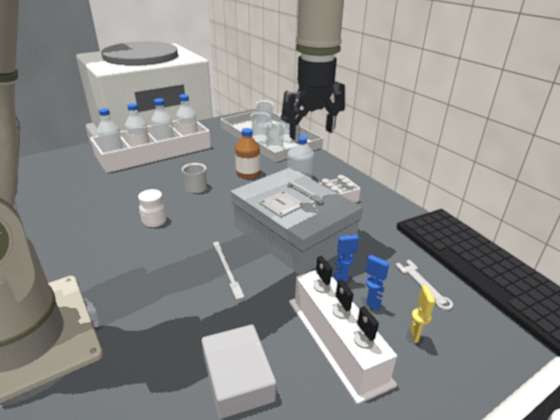

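View pics/wrist0.png

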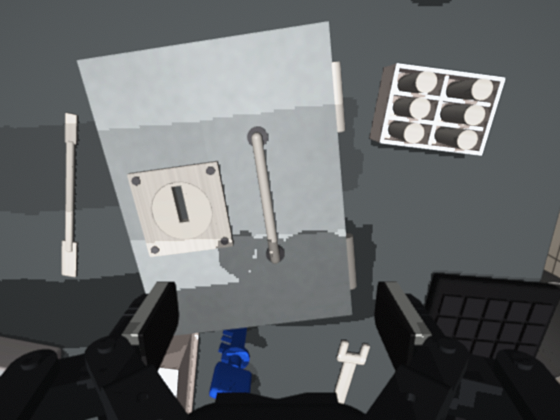

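Run:
```python
from h import *
for c in ("scene","side"):
    p=shot(c); 
    find(p,"key_b_bow","tip_of",10,.1)
    for l in ("amber","flask","jar","tipbox","cartridges"): find(p,l,n=1)
o=manip.get_obs();print(o["position"],o["ee_rot"],o["clock"])
```

```text
tip_of key_b_bow 0.87 [ 0.4842 -0.2379  0.1095] [213, 267]
tip_of key_b_bow 0.85 [ 0.5816 -0.2703  0.098 ] [241, 301]
tip_of key_b_bow 0.78 [ 0.5861 -0.186   0.0987] [267, 274]
tip_of key_b_bow 0.77 [ 0.5937 -0.3734  0.0991] [214, 343]
tip_of amber 0.85 [0.646  0.3268 0.0058] [390, 180]
tip_of flask 0.89 [ 0.7623  0.2194 -0.0011] [414, 221]
tip_of jar 0.6 [ 0.3299  0.2284 -0.0022] [276, 163]
tip_of tipbox 0.91 [ 0.2892 -0.2704 -0.0023] [145, 271]
tip_of cartridges 0.72 [ 0.4732 -0.3043  0.1145] [187, 285]
tip_of key_b_bow 0.93 [ 0.5791 -0.1879  0.0977] [346, 244]
tip_of key_b_bow 0.77 [ 0.5833 -0.2746  0.1045] [380, 265]
tip_of key_b_bow 0.56 [ 0.5893 -0.3757  0.0942] [425, 302]
tip_of amber 0.96 [ 0.6453  0.3266 -0.0016] [247, 173]
tip_of flask 0.98 [ 0.7614  0.2215 -0.0045] [299, 179]
tip_of jar 0.89 [0.3252 0.2276 0.003 ] [155, 220]
tip_of tipbox 0.65 [ 0.2862 -0.2716 -0.0006] [237, 377]
tip_of cartridges 0.75 [0.7782 0.0715 0.0051] [336, 197]
[6.24996715e-01 1.08129971e-05 4.04742965e-01] [7.07124173e-01 7.07089388e-01 3.71682982e-05 1.34741316e-06] 1.6
```

Black keys in the stand (the wanted ones) are at scene pixels (163,303), (189,283) and (212,264). The look-alikes stand on the bench: blue at (264,280) and (242,307), yellow at (214,350). In the wrist view the lock slot runs from (175,186) to (186,220), with its long side towards +y. The beaker is at side pixel (194,178).

I'll look at the lock from close by, then at the stand.

Call:
{"fn": "move_arm", "kwargs": {
  "plan": [0,0,0,0,-0.075,0.03,0.05,0,0,0,0,-0.075,0.03,0.05,0,0,0,0,-0.075,0.03,0.05]
}}

```text
clock: 1.98
position: [0.5492, -0.0, 0.3747]
ee_rot: [0.707, 0.707, -0.0, -0.0]
ft_force: [0.7, -0.1, 0.7]
grip_width: 0.583
grasp_force: 0.0
```

```bash
cat > lock.py <<'E'
from h import *
import sys
p=shot("wrist",sys.argv[1]); find(p,"lock"); 
cv2.imwrite("pics/c_"+sys.argv[1],cv2.resize(cv2.cvtColor(p["color"],cv2.COLOR_RGB2BGR)[90:330,120:440],None,fx=2.5,fy=2.5,interpolation=2))
# slot: resample view on plane z=.106, 0.25 mm px
g=lambda x,y:px(p,[x,y,.106])
o=manip.get_obs();print(o["position"],o["ee_rot"],o["clock"])
np.save("lk.npy",{k:(np.array(p[k])) for k in ("W","fx","fy","cx","cy","color")},allow_pickle=True)
x0,y0=.547,-.006;s=.00025;N=300
X,Y=np.meshgrid(x0+(np.arange(N)-N/2)*s,y0-(np.arange(N)-N/2)*s)
P=np.stack([X.ravel(),Y.ravel(),np.full(N*N,.106),np.ones(N*N)])
c=np.linalg.inv(p["W"])@P
u=(p["fx"]*c[0]/c[2]+p["cx"]).reshape(N,N).astype(np.float32);v=(p["fy"]*c[1]/c[2]+p["cy"]).reshape(N,N).astype(np.float32)
r=cv2.remap(p["color"],u,v,cv2.INTER_CUBIC);cv2.imwrite("pics/top_"+sys.argv[1],cv2.resize(r[:,:,::-1],None,fx=2,fy=2))
gr=cv2.cvtColor(r,cv2.COLOR_RGB2GRAY)
m=(gr<np.percentile(gr,50)*.6).astype(np.uint8)
n,l,st,ce=cv2.connectedComponentsWithStats(m)
for i in range(1,n):
    if st[i,4]>500:
        rc=cv2.minAreaRect(np.argwhere(l==i)[:,::-1].astype(np.float32))
        print("comp",st[i,4],x0+(rc[0][0]-N/2)*s,y0-(rc[0][1]-N/2)*s,np.array(rc[1])*s,rc[2])
E
python3 lock.py lk1.png
```

```text
tip_of lock 0.69 [ 0.5484 -0.0054  0.108 ] [275, 224]
[5.50718047e-01 1.12548735e-05 3.75547018e-01] [7.07114646e-01 7.07098409e-01 6.34973673e-04 5.60994276e-04] 2.075
comp 503 0.5736750030517579 0.02809999990463257 [0.00626099 0.00592558] 26.56505012512207
comp 510 0.514125 0.020000000000000004 [0.00583363 0.00654074] 45.0
comp 3594 0.5471884498596192 0.0005087509155273437 [0.03024811 0.00772001] 82.14668273925781
comp 14254 0.5463769035339356 -0.026050167083740236 [0.02742757 0.07712279] 83.61288452148438
comp 809 0.52225 -0.0395 [0.0075 0.008 ] 90.0
comp 1864 0.5647500000000001 -0.040625 [0.00525 0.039  ] 90.0
```

Call:
{"fn": "move_arm", "kwargs": {
  "plan": [0,0,0,-0.29,-0.078,-0.03,0.05,0,0,0,-0.29,-0.078,-0.03,0.05,0,0,0,-0.29,-0.078,-0.03,0.05,0,0,0,-0.29,-0.078,-0.03,0.05,0,0,0,-0.29,-0.078,-0.03,0.05,0,0,0,-0.29,-0.078,-0.03,0.05,0,0,0,-0.29,-0.078,-0.03,0.05]
}}

```text
clock: 2.95
position: [0.473, -0.2897, 0.4049]
ee_rot: [0.707, 0.707, 0.0, 0.0]
ft_force: [1.3, 0.6, 0.4]
grip_width: 0.586
grasp_force: 0.0
```

Run:
```python
from h import *
p=shot("wrist","st1.png"); find(p,"stand"); find(p,"key_b_bow"); find(p,"key_b_bow","look_for")
o=manip.get_obs();print(o["position"],o["ee_rot"],o["clock"])
```

```text
tip_of stand 0.66 [ 0.47   -0.3019 -0.0012] [273, 187]
tip_of stand 0.25 [ 0.4829 -0.2397  0.1116] [289, 143]
tip_of key_b_bow 0.96 [ 0.5833 -0.2695  0.1003] [412, 179]
tip_of key_b_bow 0.7 [ 0.5929 -0.3774  0.1021] [409, 296]
tip_of key_b_bow 0.69 [ 0.5762 -0.1868  0.1018] [418, 68]
tip_of key_b_bow 0.62 [ 0.4822 -0.2392  0.1129] [289, 142]
look_for key_b_bow 0.9 [ 0.5715 -0.1891  0.1078] [414, 70]
look_for key_b_bow 0.82 [ 0.5766 -0.2668  0.1033] [406, 176]
look_for key_b_bow 0.74 [ 0.483  -0.2355  0.1312] [291, 140]
[ 0.47279497 -0.28882152  0.40469616] [ 7.06311239e-01  7.07901416e-01  1.35711178e-04 -2.73271999e-05] 3.15
```

View pics/top_lk1.png

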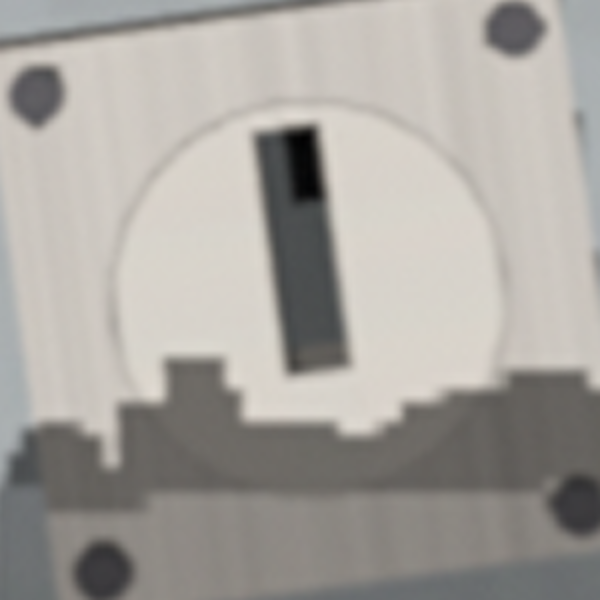

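View pics/st1.png

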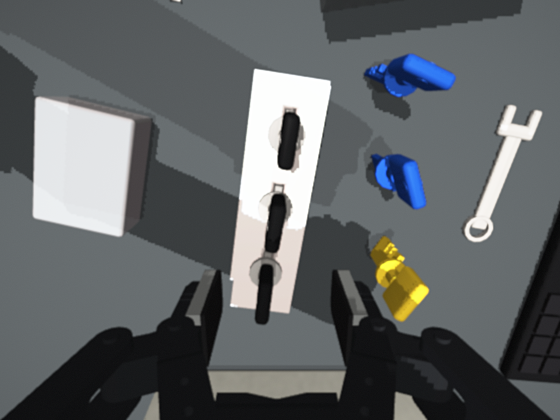

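Run:
```python
from h import *
p=shot("wrist"); 
T=np.eye(4);T[:3,:3]=np.array([[0,1,0],[1,0,0],[0,0,-1]]);T[:3,3]=[.472,-.29,.405]
p["W"]=T@np.array(p["mount"])
print([manip.get_obs()["position"].round(4).tolist() if hasattr(manip.get_obs()["position"],"round") else manip.get_obs()["position"]])
for q in ((255,70),(330,80),(232,305),(290,313)): print(q,onplane(p,*q,.072).round(4))
x0,y0=.475,-.29;s=.0005;N=300
out=[]
for z in (.072,.132):
    X,Y=np.meshgrid(x0+(np.arange(N)-N/2)*s,y0-(np.arange(N)-N/2)*s)
    c=np.linalg.inv(p["W"])@np.stack([X.ravel(),Y.ravel(),np.full(N*N,z),np.ones(N*N)])
    u=(p["fx"]*c[0]/c[2]+p["cx"]).reshape(N,N).astype(np.float32);v=(p["fy"]*c[1]/c[2]+p["cy"]).reshape(N,N).astype(np.float32)
    r=cv2.remap(p["color"],u,v,cv2.INTER_CUBIC);out.append(r)
    m=(r.max(2)<70).astype(np.uint8);n,l,st,ce=cv2.connectedComponentsWithStats(m)
    for i in range(1,n):
        if 300<st[i,4]<4000:
            rc=cv2.minAreaRect(np.argwhere(l==i)[:,::-1].astype(np.float32))
            print(z,st[i,4],round(x0+(rc[0][0]-N/2)*s,4),round(y0-(rc[0][1]-N/2)*s,4),np.array(rc[1])*s,rc[2])
cv2.imwrite("pics/sttop.png",cv2.resize(np.hstack(out)[:,:,::-1],(800,400)))
```

```text
[[0.4726, -0.289, 0.4047]]
(255, 70) [ 0.4547 -0.1865  0.072 ]
(330, 80) [ 0.5158 -0.194   0.072 ]
(232, 305) [ 0.4271 -0.4068  0.072 ]
(290, 313) [ 0.4861 -0.4162  0.072 ]
0.072 2630 0.4824 -0.2445 [0.01522962 0.04880401] 8.530765533447266
0.072 3188 0.4714 -0.3204 [0.01581843 0.05979136] 7.275004863739014
0.132 1695 0.4804 -0.2374 [0.01190953 0.03945873] 8.615649223327637
0.132 476 0.5419 -0.2628 [0.03134278 0.01018847] 74.98163604736328
0.132 2044 0.4716 -0.2984 [0.01261057 0.04763993] 7.4314093589782715
0.132 1415 0.4633 -0.3482 [0.0115064  0.03352174] 4.085616588592529
0.132 526 0.403 -0.354 [0.00871187 0.02164711] 24.62356185913086
```

View pics/sttop.png

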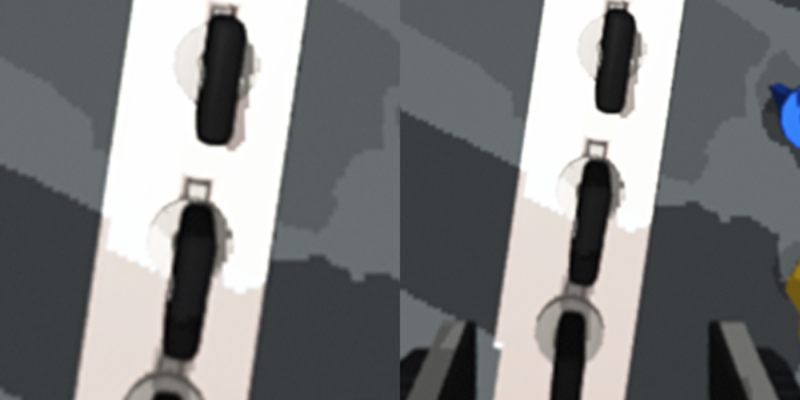

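Call:
{"fn": "move_arm", "kwargs": {
  "plan": [0,0,0.127,0.054,0.008,0.05,0.05,0,0,0.127,0.054,0.008,0.09,0.05,0,0,0.127,0.054,0.008,0.12,0.05,0,0,0.127,0.054,0.008,0.138,0.05,0,0,0.127,0.054,0.008,0.138,0.05]
}}

```text
clock: 3.82
position: [0.4799, -0.2358, 0.2661]
ee_rot: [0.75, 0.661, -0.0, -0.001]
ft_force: [-0.1, 0.8, -0.2]
grip_width: 0.585
grasp_force: 0.0
```

Call:
{"fn": "move_arm", "kwargs": {
  "plan": [0,0,0,0,0,0,0.0,0,0,0,0,0,0,0.0,0,0,0,0,0,0,0.0,0,0,0,0,0,0,0.0],
  "squeeze": 40
}}

```text
clock: 4.32
position: [0.4804, -0.2362, 0.2679]
ee_rot: [0.751, 0.661, 0.001, 0.001]
ft_force: [-0.6, 1.0, 7.0]
grip_width: 0.133
grasp_force: 46.2
```

Run:
```python
from h import *
o=manip.get_obs();print({k:np.round(o[k],4) for k in ("clock","position","ee_rot","ft_force","torque","grip_width","grasp_force")})
p=shot("wrist","g1.png");find(p,"key_b_bow")
```

```text
{'clock': np.float64(4.325), 'position': array([ 0.4804, -0.2362,  0.2679]), 'ee_rot': array([7.506e-01, 6.608e-01, 5.000e-04, 9.000e-04]), 'ft_force': array([-0.6025,  1.0401,  6.9976]), 'torque': array([0.0242, 0.214 , 0.0081]), 'grip_width': np.float64(0.1327), 'grasp_force': np.float64(46.2151)}
tip_of key_b_bow 0.92 [ 0.5759 -0.1876  0.1025] [502, 155]
tip_of key_b_bow 0.86 [ 0.4831 -0.2394  0.1123] [282, 309]
tip_of key_b_bow 0.79 [ 0.5812 -0.2734  0.101 ] [497, 334]
```

Call:
{"fn": "move_arm", "kwargs": {
  "plan": [0,0,0,0,0,-0.04,0.0,0,0,0,0,0,-0.085,0.0,0,0,0,0,0,-0.13,0.0,0,0,-0.132,0.06,0.01,-0.13,0.0,0,0,-0.264,0.12,0.02,-0.13,0.0,0,0,-0.264,0.18,0.03,-0.13,0.0,0,0,-0.264,0.237,0.038,-0.13,0.0,0,0,-0.264,0.237,0.038,-0.115,0.0,0,0,-0.264,0.237,0.038,-0.115,0.0]
}}

```text
clock: 5.55
position: [0.5473, -0.0062, 0.3804]
ee_rot: [0.657, 0.754, -0.001, -0.001]
ft_force: [0.3, 1.1, -1.5]
grip_width: 0.135
grasp_force: 45.2
```

Run:
```python
from h import *
o=manip.get_obs();print({k:np.round(o[k],4) for k in ("clock","position","ee_rot","ft_force","torque","grip_width","grasp_force")})
p=shot("wrist","l1.png");find(p,"key_b_bow");find(p,"key_b_tip");find(p,"lock")
q=shot("scene");find(q,"key_b_tip");find(q,"key_b_bow",n=6)
q=shot("side");find(q,"key_b_tip");find(q,"key_b_bow",n=6)
cv2.imwrite("pics/l1c.png",cv2.resize(cv2.cvtColor(p["color"],cv2.COLOR_RGB2BGR)[120:420,120:440],(800,600)) if 0 else cv2.resize(cv2.cvtColor(p["color"],cv2.COLOR_RGB2BGR)[140:420,120:440],None,fx=2,fy=2))
```

```text
{'clock': np.float64(5.55), 'position': array([ 0.5473, -0.0062,  0.3804]), 'ee_rot': array([ 0.6571,  0.7538, -0.0011, -0.0008]), 'ft_force': array([ 0.2831,  1.1305, -1.5359]), 'torque': array([-0.0067,  0.0176, -0.0062]), 'grip_width': np.float64(0.1352), 'grasp_force': np.float64(45.1761)}
tip_of key_b_bow 0.93 [ 0.5769 -0.1897  0.1023] [282, 403]
tip_of key_b_bow 0.6 [ 0.5462 -0.0069  0.2245] [275, 304]
tip_of lock 0.7 [ 5.885e-01 -2.000e-03  3.000e-04] [317, 183]
tip_of lock 0.62 [ 0.5497 -0.0046  0.1074] [281, 213]
tip_of key_b_tip 0.94 [ 0.5782 -0.2674  0.0031] [244, 325]
tip_of key_b_tip 0.82 [ 0.5881 -0.3784  0.    ] [216, 369]
tip_of key_b_tip 0.81 [ 5.768e-01 -1.922e-01 -2.000e-04] [264, 301]
tip_of key_b_tip 0.76 [ 0.5436 -0.0061  0.1251] [295, 206]
tip_of key_b_bow 0.87 [ 0.5801 -0.2689  0.0975] [241, 301]
tip_of key_b_bow 0.81 [ 0.5824 -0.1864  0.0991] [265, 273]
tip_of key_b_bow 0.65 [ 0.5943 -0.375   0.0978] [213, 344]
tip_of key_b_bow 0.54 [ 0.548  -0.0094  0.2216] [296, 176]
tip_of key_b_bow 0.52 [ 0.7157 -0.292   0.0014] [292, 367]
tip_of key_b_tip 0.97 [ 0.5461 -0.0096  0.1285] [282, 195]
tip_of key_b_tip 0.65 [ 0.5913 -0.3769 -0.0032] [415, 341]
tip_of key_b_tip 0.61 [ 0.5787 -0.1923 -0.0037] [342, 283]
tip_of key_b_tip 0.58 [ 0.5807 -0.2693 -0.0015] [369, 305]
tip_of key_b_bow 0.95 [ 0.5455 -0.0061  0.226 ] [282, 153]
tip_of key_b_bow 0.83 [ 0.5887 -0.379   0.0937] [426, 304]
tip_of key_b_bow 0.71 [ 0.5841 -0.2722  0.1044] [379, 264]
tip_of key_b_bow 0.71 [ 0.5774 -0.1903  0.097 ] [346, 245]
```

View pics/l1c.png

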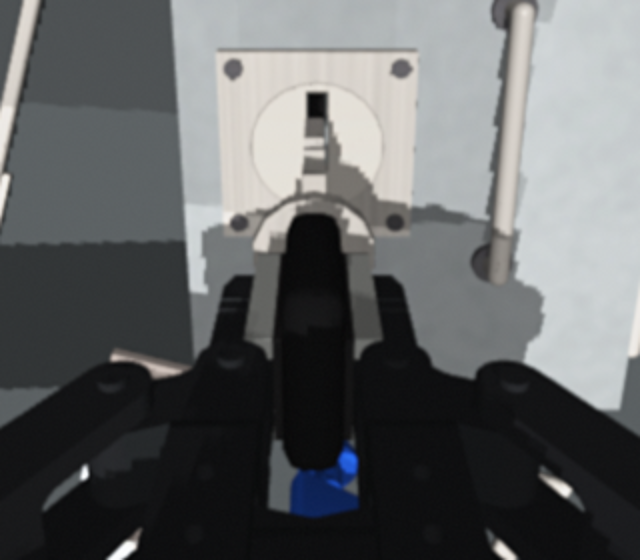

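```bash
cat > rel.py <<'E'
# measured in the tool frame: collar far edge and slot far edge / disc, from one wrist image
from h import *
o=manip.get_obs();M=np.array(manip.camera("wrist")["mount"]);p=manip.camera("wrist")
p["W"]=M
zt=o["position"][2]
f=lambda u,v,zw:onplane(p,u,v,zt-zw)   # tool z = down
bow=zt-.155
c=lambda u,v:(120+u/2,140+v/2)
print("collar axis x", f(*c(314,193),bow-.034)[0]-.016, "y",f(*c(314,193),bow-.034)[1])
print("collar sides",[f(*c(u,240),bow-.034).round(4)[:2].tolist() for u in (253,375)])
print("slot far end x",f(*c(316.5,92),.106)[0]-.0215,"y",f(*c(316.5,92),.106)[1], "disc top", f(*c(316.5,83),.106)[0]-.024,"disc sides",[f(*c(u,147),.106).round(4)[:2].tolist() for u in (250,383)])
E
python3 rel.py
```

```text
collar axis x 0.0005684470060178803 y 0.00022397034704810335
collar sides [[0.0037, -0.0152], [0.0038, 0.0157]]
slot far end x -0.0005260256800028243 y 0.0012915622864848434 disc top 0.00032842765147667735 disc sides [[-0.0002, -0.0236], [-0.0001, 0.0263]]
```

Call:
{"fn": "move_arm", "kwargs": {
  "plan": [0,0,0,-0.0007,0.001,0.012,0.0,0,0,0,-0.0007,0.001,0.022,0.0,0,0,0,-0.0007,0.001,0.027,0.0,0,0,0,-0.0007,0.001,0.031,0.0]
}}

```text
clock: 6.65
position: [0.5488, -0.0062, 0.3503]
ee_rot: [0.657, 0.754, -0.0, -0.0]
ft_force: [-0.7, 0.9, -1.5]
grip_width: 0.134
grasp_force: 45.3
```

Call:
{"fn": "move_arm", "kwargs": {
  "plan": [0,0,0,0,0,0.01,0.0,0,0,0,0,0,0.02,0.0,0,0,0,0,0,0.03,0.0,0,0,0,0,0,0.04,0.0,0,0,0,0,0,0.046,0.0]
}}

```text
clock: 7.28
position: [0.5488, -0.0061, 0.304]
ee_rot: [0.657, 0.754, -0.0, -0.0]
ft_force: [-0.9, 1.7, -1.5]
grip_width: 0.139
grasp_force: 45.4
```

Slid in freely. Seat it gently.

Call:
{"fn": "move_arm", "kwargs": {
  "plan": [0,0,0,0,0,0.002,0.0,0,0,0,0,0,0.004,0.0,0,0,0,0,0,0.005,0.0]
}}

```text
clock: 7.65
position: [0.5489, -0.0061, 0.3017]
ee_rot: [0.657, 0.754, 0.0, 0.0]
ft_force: [-11.0, 3.0, 22.3]
grip_width: 0.133
grasp_force: 48.8
```

Call:
{"fn": "move_arm", "kwargs": {
  "plan": [0,0,0.08,0,0,-0.0005,0.0,0,0,0.16,0,0,-0.0005,0.0,0,0,0.22,0,0,-0.0005,0.0]
}}

```text
clock: 8.02
position: [0.5487, -0.0062, 0.3018]
ee_rot: [0.737, 0.676, 0.0, 0.0]
ft_force: [-8.1, 1.5, 12.8]
grip_width: 0.137
grasp_force: 47.5
```

```bash
cat > s.py <<'E'
from h import *
o=manip.get_obs();print({k:np.round(o[k],3).tolist() for k in ("clock","position","ft_force","torque","grip_width","joint_pos")}, "yaw",R.from_quat(o["ee_rot"]).as_euler("ZYX").round(3))
E
python3 s.py
```

```text
{'clock': 8.025, 'position': [0.549, -0.006, 0.302], 'ft_force': [-8.128, 1.51, 12.753], 'torque': [0.351, 1.993, 0.109], 'grip_width': 0.137, 'joint_pos': [-0.021, 0.249, -0.059, 1.79, 0.016, 1.102, -0.17]} yaw [ 1.486 -0.     3.141]
```

Call:
{"fn": "move_arm", "kwargs": {
  "plan": [0,0,0.05,0,0,0,0.0,0,0,0.1,0,0,0,0.0]
}}

```text
clock: 8.28
position: [0.5486, -0.0063, 0.3018]
ee_rot: [0.769, 0.639, -0.0, 0.0]
ft_force: [-8.5, 0.6, 14.3]
grip_width: 0.132
grasp_force: 47.6
```

```bash
python3 s.py
```

```text
{'clock': 8.275, 'position': [0.549, -0.006, 0.302], 'ft_force': [-8.523, 0.558, 14.278], 'torque': [0.318, 2.131, 0.079], 'grip_width': 0.132, 'joint_pos': [-0.031, 0.249, -0.047, 1.791, 0.013, 1.102, -0.267]} yaw [1.386 0.    3.142]
```

Call:
{"fn": "move_arm", "kwargs": {
  "plan": [0,0,0.06,0,0,0,0.0,0,0,0.12,0,0,0,0.0]
}}

```text
clock: 8.52
position: [0.5485, -0.0064, 0.3018]
ee_rot: [0.806, 0.591, -0.0, -0.0]
ft_force: [-8.9, 2.5, 15.2]
grip_width: 0.132
grasp_force: 47.7
```

```bash
python3 s.py
```

```text
{'clock': 8.525, 'position': [0.549, -0.006, 0.302], 'ft_force': [-8.89, 2.493, 15.167], 'torque': [0.257, 2.42, 0.054], 'grip_width': 0.132, 'joint_pos': [-0.043, 0.248, -0.033, 1.792, 0.009, 1.102, -0.384]} yaw [ 1.266  0.    -3.141]
```

Call:
{"fn": "move_arm", "kwargs": {
  "plan": [0,0,0.12,0,0,0,0.0,0,0,0.24,0,0,0,0.0,0,0,0.36,0,0,0,0.0,0,0,0.48,0,0,0,0.0,0,0,0.6,0,0,0,0.0,0,0,0.7,0,0,0,0.0,0,0,0.76,0,0,0,0.0]
}}

```text
clock: 9.4
position: [0.5479, -0.0064, 0.3018]
ee_rot: [0.968, 0.25, -0.001, -0.0]
ft_force: [-16.6, 1.3, 18.3]
grip_width: 0.136
grasp_force: 48.7
```

```bash
python3 s.py
```

```text
{'clock': 9.4, 'position': [0.548, -0.006, 0.302], 'ft_force': [-16.645, 1.306, 18.271], 'torque': [0.29, 3.574, 0.063], 'grip_width': 0.136, 'joint_pos': [-0.121, 0.245, 0.056, 1.796, -0.016, 1.103, -1.125]} yaw [ 5.05e-01  2.00e-03 -3.14e+00]
```

Call:
{"fn": "move_arm", "kwargs": {
  "plan": [0,0,0.04,-0.0006,-0.0003,0,0.0,0,0,0.08,-0.0009,-0.0005,0,0.0,0,0,0.1,-0.0009,-0.0005,0,0.0]
}}

```text
clock: 9.78
position: [0.5473, -0.0056, 0.3017]
ee_rot: [0.979, 0.203, -0.0, -0.001]
ft_force: [-11.0, 3.9, 15.9]
grip_width: 0.134
grasp_force: 48.2
```

```bash
python3 s.py
```

```text
{'clock': 9.775, 'position': [0.547, -0.006, 0.302], 'ft_force': [-10.967, 3.892, 15.85], 'torque': [1.107, 2.655, 0.285], 'grip_width': 0.134, 'joint_pos': [-0.132, 0.243, 0.067, 1.799, -0.019, 1.1, -1.221]} yaw [ 0.408  0.    -3.14 ]
```

Call:
{"fn": "move_arm", "kwargs": {
  "plan": [0,0,0.03,0,0,0,0.0,0,0,0.04,0,0,0,0.0,0,0,0.04,0,0,0,0.0]
}}

```text
clock: 10.15
position: [0.5473, -0.0051, 0.3018]
ee_rot: [0.983, 0.184, -0.0, -0.001]
ft_force: [-11.9, 5.7, 15.4]
grip_width: 0.133
grasp_force: 48.3
```

```bash
python3 s.py
```

```text
{'clock': 10.15, 'position': [0.547, -0.005, 0.302], 'ft_force': [-11.91, 5.657, 15.421], 'torque': [1.365, 2.752, 0.274], 'grip_width': 0.133, 'joint_pos': [-0.136, 0.243, 0.071, 1.799, -0.021, 1.1, -1.259]} yaw [ 0.369  0.    -3.14 ]
```

Call:
{"fn": "move_arm", "kwargs": {
  "plan": [0,0,-0.03,-0.0003,-0.0002,-0.001,0.0,0,0,-0.06,-0.0005,-0.0003,-0.002,0.0,0,0,-0.06,-0.0005,-0.0003,-0.004,0.0]
}}

```text
clock: 10.52
position: [0.547, -0.0057, 0.3039]
ee_rot: [0.977, 0.213, -0.0, -0.0]
ft_force: [-1.8, 5.3, -4.2]
grip_width: 0.134
grasp_force: 45.2
```

```bash
python3 s.py
```

```text
{'clock': 10.525, 'position': [0.547, -0.006, 0.304], 'ft_force': [-1.837, 5.265, -4.196], 'torque': [1.155, 0.427, 0.114], 'grip_width': 0.134, 'joint_pos': [-0.13, 0.24, 0.065, 1.798, -0.018, 1.105, -1.201]} yaw [ 0.428  0.    -3.141]
```

Forces are small, so I'll draw it out.

Call:
{"fn": "move_arm", "kwargs": {
  "plan": [0,0,0,0,0,-0.01,0.0,0,0,0,0,0,-0.022,0.0,0,0,0,0,0,-0.034,0.0,0,0,0,0,0,-0.046,0.0,0,0,0,0,0,-0.058,0.0,0,0,0,0,0,-0.075,0.0,0,0,0,0,0,-0.095,0.0,0,0,0,0,0,-0.095,0.0]
}}

```text
clock: 11.52
position: [0.5477, -0.0068, 0.4016]
ee_rot: [0.977, 0.212, 0.002, 0.001]
ft_force: [-0.5, 0.4, -1.5]
grip_width: 0.136
grasp_force: 45.7
```

```bash
python3 s.py
python3 - <<'E'
from h import *
p=shot("wrist")
cv2.imwrite("pics/l2c.png",cv2.resize(cv2.cvtColor(p["color"],cv2.COLOR_RGB2BGR)[100:400,120:440],None,fx=2,fy=2))
for c in("scene","side","wrist"):
    q=shot(c);find(q,"beaker_mid")
E
```

```text
{'clock': 11.525, 'position': [0.548, -0.007, 0.402], 'ft_force': [-0.487, 0.424, -1.5], 'torque': [0.028, -0.012, -0.03], 'grip_width': 0.136, 'joint_pos': [-0.134, 0.16, 0.07, 1.679, -0.011, 1.298, -1.206]} yaw [ 0.427 -0.004  3.14 ]
tip_of beaker_mid 0.84 [0.4778 0.3329 0.034 ] [338, 151]
tip_of beaker_mid 0.86 [0.4761 0.3286 0.0313] [193, 178]
```

View pics/l2c.png

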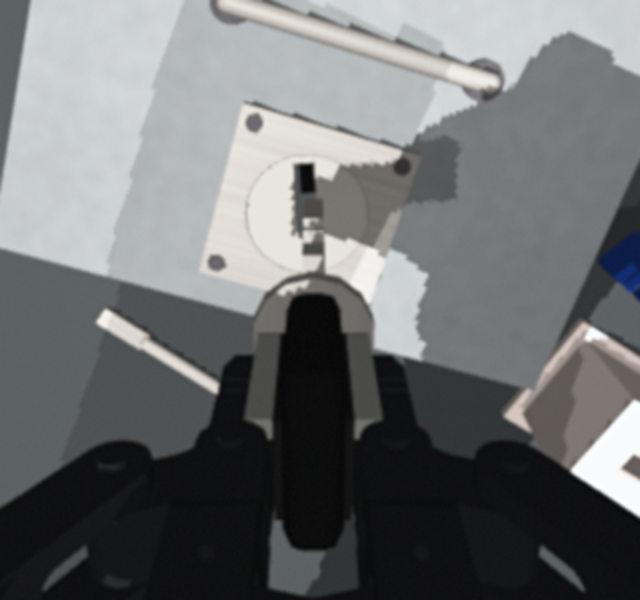

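Run:
```python
from h import *
p=shot("wrist")
x0,y0=.5475,-.0055;s=.00015;N=400
X,Y=np.meshgrid(x0+(np.arange(N)-N/2)*s,y0-(np.arange(N)-N/2)*s)
c=np.linalg.inv(p["W"])@np.stack([X.ravel(),Y.ravel(),np.full(N*N,.106),np.ones(N*N)])
u=(p["fx"]*c[0]/c[2]+p["cx"]).reshape(N,N).astype(np.float32);v=(p["fy"]*c[1]/c[2]+p["cy"]).reshape(N,N).astype(np.float32)
r=cv2.remap(p["color"],u,v,cv2.INTER_CUBIC)[:,:,::-1].copy()
for k,a in ((1,1.22),(0,1.1)):   # expected slot outline for latch a
    th=np.pi/2+.137-a; d=np.array([np.cos(th),np.sin(th)]);n=np.array([-d[1],d[0]])
    q=[np.array([x0,y0])+d*e+n*f for e,f in((.0215,.0042),(.0215,-.0042),(-.0095,-.0042),(-.0095,.0042))]
    pts=np.array([[(a_[0]-x0)/s+N/2,(y0-a_[1])/s+N/2] for a_ in q]).round().astype(int)
    r2=r.copy();cv2.polylines(r2,[pts],True,(0,255,0) if k else (0,0,255),1)
    cv2.imwrite(f"pics/o{k}.png",r2)
cv2.imwrite("pics/o.png",np.hstack([cv2.imread("pics/o1.png"),cv2.imread("pics/o0.png")]))
```

```text
(no output)
```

View pics/o.png

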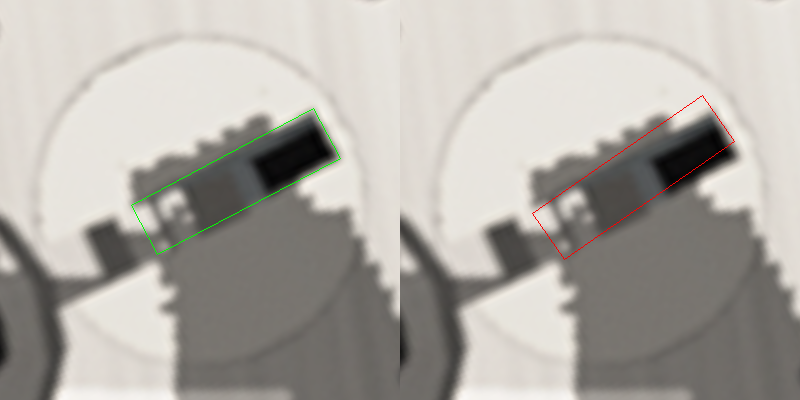

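The overlay shows the slot lying along the green 1.22 rad outline, so the lock is at its stop. Next the key goes to the beaker.

Call:
{"fn": "move_arm", "kwargs": {
  "plan": [0,0,0,0.015,-0.06,0,0.0,0.03,0,0,0.028,-0.12,0,0.0,0.06,0,0,0.042,-0.18,0,0.0,0.1,0,0,0.056,-0.24,0,0.0,0.1,0,0,0.07,-0.303,0,0.0,0.1,0,0,0.07,-0.303,0.03,0.0,0.1,0,0,0.07,-0.303,0.05,0.0,0.1,0,0,0.07,-0.303,0.05,0.0]
}}

```text
clock: 12.92
position: [0.4848, 0.2983, 0.3475]
ee_rot: [0.976, 0.212, -0.012, -0.048]
ft_force: [-0.0, 0.6, -1.1]
grip_width: 0.129
grasp_force: 45.5
```

```bash
python3 s.py
python3 - <<'E'
from h import *
o=manip.get_obs();Rm=R.from_quat(o["ee_rot"]).as_matrix();print("tip fk",o["position"]+Rm@[.0006,0,.253],"blade mid",o["position"]+Rm@[.0066,0,.253])
a=[]
for c in("scene","side","wrist"):
    q=shot(c,f"bk_{c}.png");find(q,"beaker_mid",n=2);find(q,"key_b_tip",n=5)
    if c!="wrist":
        u,v=px(q,[.475,.323,.09]);a.append(cv2.resize(q["color"][max(0,v-60):v+60,max(0,u-60):u+60,::-1],(400,400)))
        print(c,"crop origin",u-60,v-60)
cv2.imwrite("pics/bk.png",np.hstack(a))
E
```

```text
{'clock': 12.925, 'position': [0.485, 0.298, 0.348], 'ft_force': [-0.04, 0.623, -1.053], 'torque': [-0.156, -0.019, 0.037], 'grip_width': 0.129, 'joint_pos': [-0.467, 0.253, -0.159, 1.687, -0.063, 1.19, -1.74]} yaw [ 4.280e-01  3.000e-03 -3.042e+00]
tip fk [0.47415313 0.32105134 0.09578838] blade mid [0.47961204 0.32354131 0.09576819]
tip_of beaker_mid 0.95 [0.4763 0.333  0.0313] [338, 152]
tip_of key_b_tip 0.97 [ 0.5792 -0.193   0.002 ] [264, 301]
tip_of key_b_tip 0.87 [ 0.5889 -0.3741  0.0007] [217, 367]
tip_of key_b_tip 0.58 [0.4715 0.3253 0.0941] [336, 135]
scene crop origin 277 77
tip_of beaker_mid 0.74 [0.4772 0.3291 0.0308] [194, 178]
tip_of key_b_tip 0.85 [ 0.5904 -0.3753 -0.0019] [414, 340]
tip_of key_b_tip 0.79 [ 0.5791 -0.2736 -0.0056] [370, 308]
tip_of key_b_tip 0.76 [ 5.819e-01 -1.946e-01 -2.000e-04] [344, 282]
tip_of key_b_tip 0.67 [0.4743 0.3194 0.0967] [192, 158]
side crop origin 132 99
tip_of beaker_mid 0.8 [0.4813 0.331  0.0306] [276, 187]
```

View pics/bk.png

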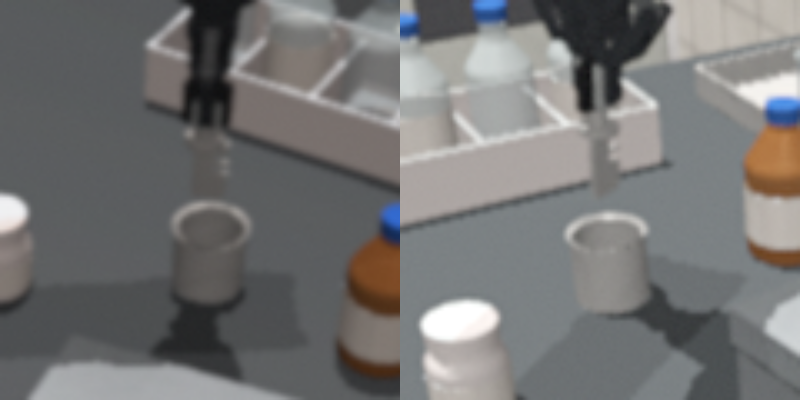

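Call:
{"fn": "move_arm", "kwargs": {
  "plan": [0,0,0,0,0.002,0.02,0.0,0,0,0,0,0.004,0.04,0.0,0,0,0,0,0.006,0.06,0.0,0,0,0,0,0.0078,0.078,0.0,0,0,0,0,0.0082,0.082,0.0]
}}

```text
clock: 14.0
position: [0.4849, 0.2984, 0.2657]
ee_rot: [0.976, 0.212, -0.011, -0.049]
ft_force: [-0.1, 1.6, -1.1]
grip_width: 0.139
grasp_force: 45.6
```

```bash
python3 s.py
```

```text
{'clock': 14.0, 'position': [0.485, 0.298, 0.266], 'ft_force': [-0.076, 1.611, -1.052], 'torque': [-0.104, -0.079, -0.049], 'grip_width': 0.139, 'joint_pos': [-0.468, 0.333, -0.159, 1.769, -0.054, 1.027, -1.733]} yaw [ 4.280e-01  2.000e-03 -3.042e+00]
```

Call:
{"fn": "move_arm", "kwargs": {
  "plan": [0,0,0,0,0.0003,0.003,0.0,0,0,0,0,0.0006,0.006,0.0,0,0,0,0,0.0008,0.008,0.0,0,0,0,0,0.0008,0.008,0.0]
}}

```text
clock: 14.5
position: [0.4852, 0.2986, 0.2589]
ee_rot: [0.976, 0.212, -0.011, -0.049]
ft_force: [-1.0, -0.4, -2.0]
grip_width: 0.137
grasp_force: 45.6
```

Call:
{"fn": "move_arm", "kwargs": {
  "plan": [0,0,0,0,0.0001,0.001,0.0,0,0,0,0,0.0002,0.002,0.0,0,0,0,0,0.0002,0.002,0.0]
}}

```text
clock: 14.88
position: [0.4852, 0.2986, 0.2568]
ee_rot: [0.976, 0.212, -0.011, -0.049]
ft_force: [1.0, -0.2, -0.9]
grip_width: 0.134
grasp_force: 45.7
```

Call:
{"fn": "move_arm", "kwargs": {
  "plan": [0,0,0,0,0.0001,0.001,0.0,0,0,0,0,0.0002,0.0015,0.0,0,0,0,0,0.0002,0.0015,0.0]
}}

```text
clock: 15.25
position: [0.4854, 0.2987, 0.2566]
ee_rot: [0.976, 0.212, -0.01, -0.049]
ft_force: [-3.9, -2.3, 10.6]
grip_width: 0.131
grasp_force: 47.6
```

Call:
{"fn": "move_arm", "kwargs": {
  "plan": [0,0,0,0,0,-0.0005,0.012,0,0,0,0,0,-0.0005,0.015,0,0,0,0,0,-0.0005,0.018,0,0,0,0,0,-0.0005,0.022,0,0,0,0,0,-0.0005,0.027,0,0,0,0,0,-0.0005,0.033,0,0,0,0,0,-0.0005,0.04,0,0,0,0,0,-0.0005,0.05,0,0,0,0,0,-0.0005,0.06,0,0,0,0,0,-0.0005,0.06],
  "squeeze": 20
}}

```text
clock: 16.5
position: [0.4852, 0.2985, 0.2558]
ee_rot: [0.976, 0.212, -0.011, -0.049]
ft_force: [-0.1, -0.0, 0.1]
grip_width: 0.7
grasp_force: 0.0
```

```bash
python3 s.py
python3 - <<'E'
from h import *
for c in("scene","side","wrist"):
    q=shot(c,f"r_{c}.png");find(q,"beaker_mid",n=1);find(q,"key_b_bow",n=5)
    if c=="wrist": cv2.imwrite("pics/rw.png",q["color"][:,:,::-1])
E
```

```text
{'clock': 16.5, 'position': [0.485, 0.299, 0.256], 'ft_force': [-0.098, -0.018, 0.131], 'torque': [-0.113, -0.052, -0.006], 'grip_width': 0.7, 'joint_pos': [-0.468, 0.345, -0.159, 1.777, -0.053, 1.006, -1.732]} yaw [ 0.428 -0.    -3.042]
tip_of beaker_mid 0.8 [0.4791 0.3339 0.0312] [339, 152]
tip_of key_b_bow 0.79 [ 0.5936 -0.3748  0.097 ] [213, 344]
tip_of key_b_bow 0.64 [ 0.5809 -0.2716  0.0937] [241, 303]
tip_of key_b_bow 0.56 [ 0.5846 -0.1862  0.098 ] [266, 274]
tip_of key_b_bow 0.46 [0.4805 0.3105 0.0977] [337, 137]
tip_of beaker_mid 0.55 [0.4756 0.3293 0.0304] [193, 178]
tip_of key_b_bow 0.79 [ 0.5855 -0.3769  0.0949] [424, 303]
tip_of key_b_bow 0.78 [ 0.5763 -0.1923  0.1008] [347, 244]
tip_of key_b_bow 0.75 [ 0.5842 -0.2746  0.0986] [380, 267]
tip_of key_b_bow 0.57 [0.4768 0.3139 0.0982] [193, 158]
tip_of beaker_mid 0.69 [0.4812 0.3291 0.03  ] [264, 225]
tip_of key_b_bow 0.88 [0.4791 0.3076 0.1003] [285, 308]
```

View pics/rw.png

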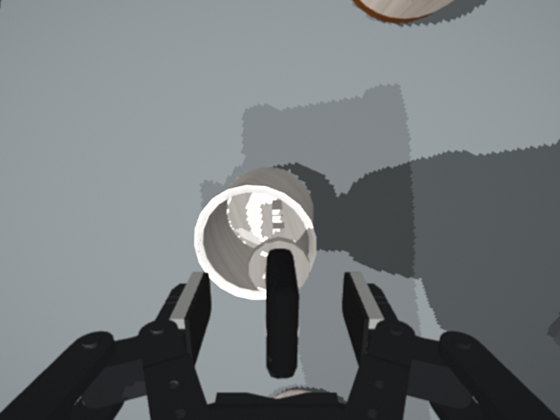

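The key (285,308) stands clear between the open fingers, leaning slightly inside the upright beaker (255,242). I'll retract along the tool axis.

Call:
{"fn": "move_arm", "kwargs": {
  "plan": [0,0,0,0,0,-0.02,0.06,0,0,0,0,0,-0.05,0.06,0,0,0,0,0,-0.1,0.06,0,0,0,0,0,-0.15,0.06,0,0,0,0,0,-0.15,0.06,0,0,0,0,0,-0.15,0.06,0,0,0,0,0,-0.15,0.06,0,0,0,0,0,-0.15,0.06]
}}

```text
clock: 17.95
position: [0.4913, 0.2849, 0.4039]
ee_rot: [0.976, 0.212, -0.011, -0.049]
ft_force: [0.2, -0.4, -0.4]
grip_width: 0.705
grasp_force: 0.0
```

```bash
python3 s.py
python3 - <<'E'
from h import *
for c in("scene","side"):
    q=shot(c);find(q,"beaker_mid",n=1);find(q,"key_b_bow",n=7)
    find(q,"lock",n=1)
E
```

```text
{'clock': 17.95, 'position': [0.491, 0.285, 0.404], 'ft_force': [0.224, -0.385, -0.375], 'torque': [-0.123, -0.029, -0.005], 'grip_width': 0.705, 'joint_pos': [-0.448, 0.211, -0.149, 1.616, -0.07, 1.302, -1.718]} yaw [ 4.280e-01  2.000e-03 -3.042e+00]
tip_of beaker_mid 0.58 [0.4816 0.3317 0.0296] [339, 153]
tip_of key_b_bow 0.86 [ 0.5968 -0.3762  0.0991] [214, 345]
tip_of key_b_bow 0.85 [ 0.5818 -0.187   0.0991] [265, 273]
tip_of key_b_bow 0.78 [ 0.5812 -0.2723  0.0975] [240, 302]
tip_of key_b_bow 0.63 [0.4808 0.3088 0.0975] [336, 138]
tip_of beaker_mid 0.72 [0.476  0.3317 0.0307] [193, 177]
tip_of key_b_bow 0.9 [ 0.582  -0.2757  0.1031] [380, 266]
tip_of key_b_bow 0.78 [0.4744 0.3103 0.1032] [193, 157]
tip_of key_b_bow 0.7 [ 0.5768 -0.1901  0.0969] [346, 245]
tip_of key_b_bow 0.59 [ 0.5894 -0.3781  0.0927] [426, 304]
tip_of lock 0.75 [ 0.5471 -0.0056  0.1093] [282, 201]
```

The key stands at rest in the beaker, the lock is open and the gripper is clear.

```bash
python3 -c "
from workcell import manip
print(manip.hand_in())"
```

```text
the job is handed in; nothing more can be done
None
```

The first key tried, from the stand's +y end, turned the lock to its 1.22 rad stop. It now stands tip down in the upright beaker, the other two keys were never taken from the stand, and I handed the job in at about 18 s; the hand-in gave no verdict.

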